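Cover the button cells, then hold the battery bin's lid open

ROBOT

A 6-joint arm with a two-finger parallel gripper is mounted at the origin on the work surface. World frame = base frame: x ahead of the robot, y to its left, z up, the work surface at z = 0. Lengths are in mm, angles in rad, forces in N, time in s.
With the tool pointing down it reaches from about 325 to 900 mm from the base axis. Payload 6.1 kg.
Tool frame: the origin (TCP) lies between the finger pads; the fingertips stand 17 mm ahead of it and the grasp point (between the pads) lies 2 mm behind it (tips_ahead is the distance from the TCP to the fingertips, in mm); z points along the fingers, y is the line along which they close (so a half turn about z gives the same grasp; the last joint's range is limited). The gripper opens to 87 mm and grips with 3 to 60 N. Pads are 19 mm wide; open, the fingers measure 117 mm over their backs; the gripper's body (75 mm by 190 mm) begins 51 mm behind the grasp point.
Start: joints at [-1.398, 0.22, 1.526, -0, 1.395, -0.126], TCP at [183.976, -597.301, 239.538] pointing down, gripper open.
Joint ranges: [-2.98, 2.98], [-0.91, 2.08], [0.09, 2.57], [-1.24, 4.39], [0.2, 2.65], [-2.68, 2.68]. Speed limits (rad/s): [2.57, 2.57, 3.01, 3.14, 3.14, 3.14].

INTERFACE

Orientations are given as a unit quaternion [w, x, y, z].
In Python, from workcell import * gives the robot as it stands.
- The arm moves only by the shell command python3 -m jog 'ROWS'. ROWS is JSON, a list of rows, each an object of numbers: "x", "y", "z": the shift along the tool's x, y, z in m; "ax", "ay", "az": the turn, a rotation vector about the tool's x, y, z in rad; "gripper": the finger opening in m, from 0 to 0.087. In form: [{"x": .., "y": .., "z": .., "ax": .., "ay": .., "az": .., "gripper": ..}, ...]. A call has 1 to 10 rows; each row is the pose to reach, as a shift and turn from the pose commanded when the call began, along the tool's axes at that moment; what a row does not reach only later rows make up. A row lasts 1/8 s, in which the tool goes at most 62.5 mm and 10.7 degrees, less where a joint would pass 70% of its speed; a pose out of reach is approached as far as the arm can. A call with a gripper value outside its range is refused whole. The fingers move at their own pace and stop on an object; the grip force is fixed at half the most. Time passes only in rows, so rows that repeat a pose let the fingers close. It gives the time, the measured TCP pose, the force, the opening and the grip force at its end, in the units of the state.
- get_state(): the state, without advancing time (a new reading comes with each control period).
- read_camera(name): name is "scene" or "top" or "wrist"; returns a dict with "frame" (400x640x3 uint8, red, green, blue), "camera_matrix" (3x3 intrinsics, pixels), "R" (3x3) and "t" (3): a world point X has camera coordinates R X + t; the wrist camera has in their place "hand_eye" (4x4, takes a point from camera to tool coordinates, whose origin is the TCP and whose axes are the flange's). Camera axes: x right, y down, z forward; pixel columns grow to the right and rows downward; lengths in mm; the calibration is good to about 2 mm. A picture is of the moment at which its call begins: read the wrist's pose just before it. There is no depth.
- job_done(): hands the job in; it is judged then, once.
The state is a dict: "clock": time; "q": joint angles; "joint_velocities": joint speeds; "joint_torque": joint torques, N m; "eef_pos": TCP position; "eef_rot": TCP orientation; "ft_force": force on the tool from outside, world axes, zero at the start; "wrist_torque": the same for the moment, N m; "opening": finger opening in mm; "grip_force": force on a finger pad.
Only numpy, scipy, OpenCV 4.12 (cv2) and the standard library are available. Lean on these libraries where they do the work, as an engineer would, in place of code of your own. Each camera call takes 0.05 s, during which the arm holds its last target. There are 200 camera calls.

TASK

I am about to tip the spent batteries into the lidded bin on the turntable: first put the loose knobbed cover on the bin of button cells and press it down firmly until it sits level and fully home. Then lift the hinged lid by its bar to 50 degrees from closed and keep holding it there: it falls shut if let go, so the program finishes while the gripper is still holding the lid. Leave the other things on the shelf where they stand.

Things in the scene. Friction and masses are not known exactly. Their poses are not given: they have to be found in the camera images.
- turntable: Grey ABS turntable, 320 mm across, plate top 22 mm above the shelf; it is locked and does not turn. Four grey round bins stand on it, each 102 mm from its axis at 90 degree spacing, about 144 mm apart; which bin stands where varies. A 24 mm grey stub, top 72 mm above the shelf, stands in the middle. Origin: centre of its underside, on the shelf.
- bin_lidded: The one bin with a hinged lid: grey, round, 110 mm across, 75 mm high, rim 97 mm above the shelf. Fixed. Origin: centre of its underside, which stands on the turntable plate 22 mm above the shelf; z up. The hinge is on its own +x side, the bar handle towards its own -x side; -x looks roughly to the robot (within 0.65 rad).
- lid (a joint): Angle of the lid in rad: 0 closed, grows as the free edge rises (50 degrees = 0.873), stop at 1.75. No spring; its weight shuts it.
- lid_hinge (a point): Point on the lid's hinge axis, 58 mm from the bin's axis, 97 mm above the shelf. The hinge axis is the y axis of this point; x and z turn with the lid (closed: x level, pointing away from the bin to the hinge's outer side, z up).
- lid_handle (a point): Middle of the lid's bar handle: a round steel bar 10 mm thick, 60 mm long, parallel to the hinge axis, on two end posts. Centre at x -90, z +40 mm in the lid_hinge frame: 34 mm clear above the lid's 6 mm plate, 137 mm above the shelf when closed. The lid's free edge is 25 mm beyond the bar. Axes as lid_hinge. Lid and bar: about 130 g.
- bin_cells: The bin to be covered: like the lidded bin but open, filled to about 50 mm with flat silver button cells 18 mm across. Fixed. Origin: centre of its underside, which stands on the turntable plate 22 mm above the shelf; z up. 
- cells_rim (a point): Centre of the mouth of the button-cell bin, at rim height, 75 mm above its origin (97 mm above the shelf); mouth 102 mm across inside.
- cover: Loose grey cover, about 90 g, lying knob up on the shelf left or right of the turntable: a flat round plate 112 mm across, 6 mm thick; under it a tapered round spigot 91 mm across, 10 mm deep that drops into the bin's mouth; on top a black round knob 24 mm across. Origin: centre of the spigot's underside; plate top at z = 16 mm, knob from z = 16 to 44 mm; z up.
- cover_seat (a point): Centre of the underside of the cover's plate, 10 mm above the cover's origin; it coincides with the centre of the bin's mouth when the cover is fully home.
- bin_pegs: Open bin of the same size with wooden clothes pegs standing up to 25 mm out of it; leave. Fixed. Origin: centre of its underside, which stands on the turntable plate 22 mm above the shelf; z up. 
- bin_keys: Open bin of the same size with a few brass keys in the bottom; leave. Fixed. Origin: centre of its underside, which stands on the turntable plate 22 mm above the shelf; z up. 
- tin: Flat round aluminium polish tin, 80 mm across, 28 mm high, on the other side of the turntable from the cover; leave. Origin: centre of underside.
- jar: Open amber glass jar of spent batteries, 84 mm across, 110 mm high; leave. Origin: centre of underside.
- bulb: Frosted white reflector bulb standing on its 63 mm face, 100 mm high; leave. Origin: centre of underside.
- bike_light: Steel bicycle light lying down, 77 mm long, 38 mm thick; leave. Origin: centre of underside.
- pot: White ceramic flower pot, empty, 100 mm across, 85 mm high; leave. Origin: centre of underside.
- shoe_brush: Wooden shoe brush, 130 x 35 mm, 40 mm high, just beyond the turntable's far side; leave. Origin: centre of underside.
There are look-alikes about, which are no part of the job. What is shaped like the cover but pink is not meant.

How it is judged:
By the outcome, as a careful person would: the job done as asked, in the order asked, and still so for the second after the job is handed in, while the arm keeps its last pose, push and grip.
It also fails if it takes over 61 s, if anything falls off the work surface, if the arm or the gripper's body presses on something with over 40 N, if the wrist force passes 120 N, or if a joint passes its speed limit or range.

## Working session

There is one attempt and no reset: what is moved stays moved. The work goes in short steps, Python scripts to look and compute and a shell command to move; the robot and the scene stay as the last step left them, time stands still between calls to the robot, and variables do not carry over. Pictures are saved under pics/ and viewed, at most 10 in all, crops included, and the job is handed in when it is done.

```bash
mkdir -p pics; ls
python3 - <<'E'
from workcell import *
import cv2
s=get_state();print({k:s[k] for k in('clock','eef_pos','eef_rot','opening')})
for n in('scene','top'):
    c=read_camera(n);cv2.imwrite(f'pics/{n}0.png',c['frame'][:,:,::-1]);print(n,c['camera_matrix'],c['R'],c['t'])
E
```

```text
pics
{'clock': 0.0, 'eef_pos': array([ 183.84678234, -596.7099459 ,  238.42355029]), 'eef_rot': array([-9.97060877e-04,  9.88862402e-01,  1.48829277e-01, -3.23786900e-05]), 'opening': 87.21936149936218}
scene [[392.01255975   0.         325.53356569]
 [  0.         392.01255975 202.66664652]
 [  0.           0.           1.        ]] [[-0.85533884  0.51805519 -0.00377887]
 [ 0.42430991  0.69633762 -0.57885665]
 [-0.29724833 -0.49672199 -0.81542057]] [ 419.43097595 -169.25995856 1567.55285263]
top [[391.24010541   0.         313.98964464]
 [  0.         391.24010541 195.16280542]
 [  0.           0.           1.        ]] [[ 0.01663981 -0.99982159  0.00893936]
 [-0.99555512 -0.01739638 -0.09256011]
 [ 0.09269911 -0.00735944 -0.99566697]] [  20.01666074  534.43167922 1035.01634695]
```

View pics/top0.png

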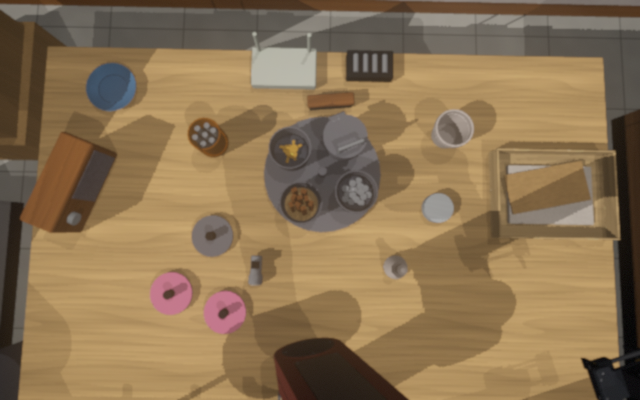

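View pics/scene0.png

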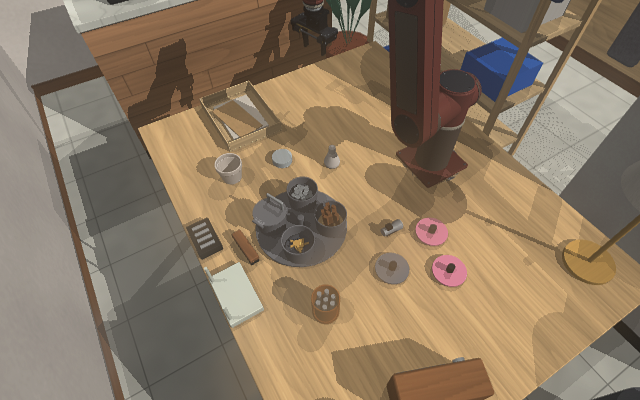

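Candidates for the cover in the top view are grey (212,235), pink (171,293) and pink (225,312). The grey tin (438,208) is flat and has no knob. I choose grey (212,235). The bins are cells (355,190), lidded (345,135), keys (290,148) and pegs (301,202). I'll check these in an enlarged crop.

Run:
```python
import cv2
a=cv2.imread('pics/top0.png')[95:275,180:410]
cv2.imwrite('pics/c1.png',cv2.resize(a,None,fx=3.3333,fy=3.3333,interpolation=cv2.INTER_CUBIC))
```

```text
(no output)
```

View pics/c1.png

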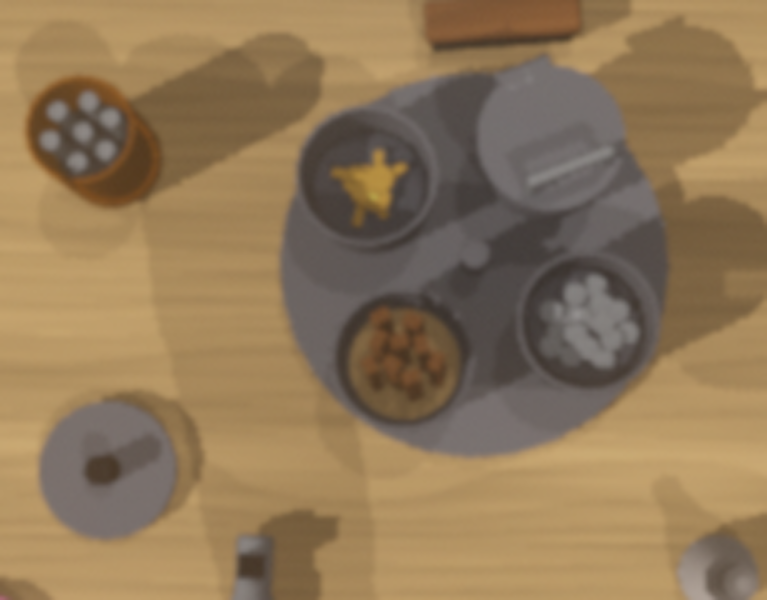

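The crop confirms it: grey plate centre (108,470) with the black knob at (102,470), and the cells bin rim centre at (588,320). The lid plate centre is at (551,138), and the bar runs from (530,184) to (613,150).

```bash
cat > h.py <<'E'
import numpy as np, cv2
from workcell import *
from scipy.spatial.transform import Rotation as Ro
def rot(s): q=s['eef_rot']; return Ro.from_quat([q[1],q[2],q[3],q[0]]).as_matrix()
def ray(K,R,t,uv,z):
    d=R.T@np.linalg.inv(K)@np.array([*uv,1.]); o=-R.T@t
    return o+d*(z-o[2])/d[2]
def wristRt(c,s):
    H=np.array(c['hand_eye']); R=rot(s); Rc=R@H[:3,:3]; o=R@H[:3,3]+s['eef_pos']
    return Rc.T,-Rc.T@o
def totool(s,d): return rot(s).T@np.array(d)
E
python3 - <<'E'
from h import *
c=read_camera('top')
f=lambda x,y,z:ray(c['camera_matrix'],c['R'],c['t'],(180+x/3.3333-.35,95+y/3.3333-.35),z).round(1)
for n,a in dict(cover=(108,470,16),coverL=(39,470,16),coverR=(177,470,16),knob=(102,470,44),cells=(588,320,97),cL=(518,320,97),cR=(658,320,97),lid=(551,138,103),keys=(367,175,97),pegs=(402,358,97),stub=(475,255,72),b1=(530,184,137),b2=(613,150,137),barm=(571,167,137),tt=(475,264,22)).items(): print(n,f(*a))
s=get_state();print(rot(s).round(3)); w=read_camera('wrist');print(w['hand_eye'],w['camera_matrix'])
E
```

```text
cover [420.3 302.3  16. ]
coverL [419.4 358.   16. ]
coverR [421.2 246.6  16. ]
knob [420.6 300.   44. ]
cells [540.6 -76.5  97. ]
cL [539.7 -23.4  97. ]
cR [ 541.5 -129.6   97. ]
lid [679.2 -46.6 103. ]
keys [649.2  93.5  97. ]
pegs [509.3  64.   97. ]
stub [592.7   9.3  72. ]
b1 [636.  -28.6 137. ]
b2 [662.6 -89.4 137. ]
barm [649.3 -58.6 137. ]
tt [593.1   7.8  22. ]
[[ 0.956  0.294 -0.   ]
 [ 0.294 -0.956  0.002]
 [ 0.    -0.002 -1.   ]]
[[-1.07148957e-03 -9.54858909e-01 -2.97057765e-01  8.06681427e+01]
 [ 9.99999389e-01 -9.41918864e-04 -5.79312579e-04  1.09831743e+00]
 [ 2.73357465e-04 -2.97058204e-01  9.54859335e-01 -1.44185825e+02]
 [ 0.00000000e+00  0.00000000e+00  0.00000000e+00  1.00000000e+00]] [[320.70622523   0.         320.01587818]
 [  0.         320.70622523 201.04408617]
 [  0.           0.           1.        ]]
```

```bash
python3 -m jog '[{"x":0.356,"y":-0.149,"z":-0.012,"az":-1.69},{"x":0.356,"y":-0.149,"z":-0.012,"az":-1.69},{"x":0.356,"y":-0.149,"z":-0.012,"az":-1.69},{"x":0.356,"y":-0.149,"z":-0.012,"az":-1.69},{"x":0.356,"y":-0.149,"z":-0.012,"az":-1.69},{"x":0.356,"y":-0.149,"z":-0.012,"az":-1.69},{"x":0.535,"y":-0.46,"z":-0.032,"az":-1.69},{"x":0.535,"y":-0.46,"z":-0.032,"az":-1.69},{"x":0.535,"y":-0.46,"z":-0.032,"az":-1.69},{"x":0.535,"y":-0.46,"z":-0.032,"az":-1.69}]'
python3 - <<'E'
from h import *
s=get_state();print(s['eef_pos'],rot(s).round(3),s['q'].round(2));print('d to above knob',totool(s,np.array([415,300,190])-s['eef_pos']).round(1), Ro.from_matrix(rot(s).T@np.array([[-.407,.9135,0],[.9135,.407,0],[0,0,-1]])).as_rotvec())
E
```

```text
[ 183.90874915 -596.94665239  238.86008371] [[ 0.956  0.294 -0.   ]
 [ 0.294 -0.956  0.001]
 [ 0.    -0.001 -1.   ]] [-1.4   0.22  1.53 -0.    1.39 -0.13]
d to above knob [ 484.9 -789.1   49.9] [-7.93581422e-04 -1.10748809e-03 -1.69112142e+00]schema error: expected keys x, y, z, ax, ay, az, gripper
```

```bash
python3 -m jog '[{"x":0.356,"y":-0.149,"z":-0.012,"ax":0,"ay":0,"az":-1.69,"gripper":0.087},{"x":0.356,"y":-0.149,"z":-0.012,"ax":0,"ay":0,"az":-1.69,"gripper":0.087},{"x":0.356,"y":-0.149,"z":-0.012,"ax":0,"ay":0,"az":-1.69,"gripper":0.087},{"x":0.356,"y":-0.149,"z":-0.012,"ax":0,"ay":0,"az":-1.69,"gripper":0.087},{"x":0.356,"y":-0.149,"z":-0.012,"ax":0,"ay":0,"az":-1.69,"gripper":0.087},{"x":0.356,"y":-0.149,"z":-0.012,"ax":0,"ay":0,"az":-1.69,"gripper":0.087},{"x":0.535,"y":-0.46,"z":-0.032,"ax":0,"ay":0,"az":-1.69,"gripper":0.087},{"x":0.535,"y":-0.46,"z":-0.032,"ax":0,"ay":0,"az":-1.69,"gripper":0.087},{"x":0.535,"y":-0.46,"z":-0.032,"ax":0,"ay":0,"az":-1.69,"gripper":0.087},{"x":0.535,"y":-0.46,"z":-0.032,"ax":0,"ay":0,"az":-1.69,"gripper":0.087}]'
cat > d.py <<'E'
import sys
from h import *
s=get_state();print(s['clock'],s['eef_pos'].round(1),rot(s).round(3).tolist(),s['q'].round(2))
t=np.array(eval(sys.argv[1]),float)
print('d',totool(s,t-s['eef_pos']).round(1), Ro.from_matrix(rot(s).T@np.array([[-.407,.9135,0],[.9135,.407,0],[0,0,-1]])).as_rotvec().round(3))
E
python3 d.py '[415,300,190]'
```

```text
clock: 1.45
eef_pos: [531.7, -112.8, 265.1]
eef_rot: [0.0, 0.544, 0.839, 0.0]
ft_force: [1.0, -0.5, 0.0]
opening: 86.9
grip_force: 0.0
1.45 [ 531.7 -112.8  265.1] [[-0.408, 0.913, 0.0], [0.913, 0.408, -0.0], [-0.0, 0.0, -1.0]] [-0.35  0.01  1.71  0.    1.42 -0.77]
d [424.6  61.8  75. ] [0.    0.    0.001]
```

```bash
python3 -m jog '[{"x":0.42,"y":0.062,"z":0.0,"ax":0,"ay":0,"az":0,"gripper":0.087},{"x":0.42,"y":0.062,"z":0.0,"ax":0,"ay":0,"az":0,"gripper":0.087},{"x":0.42,"y":0.062,"z":0.0,"ax":0,"ay":0,"az":0,"gripper":0.087},{"x":0.42,"y":0.062,"z":0.0,"ax":0,"ay":0,"az":0,"gripper":0.087},{"x":0.42,"y":0.062,"z":0.0,"ax":0,"ay":0,"az":0,"gripper":0.087},{"x":0.42,"y":0.062,"z":0.07,"ax":0,"ay":0,"az":0,"gripper":0.087},{"x":0.42,"y":0.062,"z":0.07,"ax":0,"ay":0,"az":0,"gripper":0.087},{"x":0.42,"y":0.062,"z":0.07,"ax":0,"ay":0,"az":0,"gripper":0.087},{"x":0.42,"y":0.062,"z":0.07,"ax":0,"ay":0,"az":0,"gripper":0.087},{"x":0.42,"y":0.062,"z":0.07,"ax":0,"ay":0,"az":0,"gripper":0.087}]'
python3 d.py '[420.5,301,36]'
python3 - <<'E'
from h import *
s=get_state();c=read_camera('wrist');cv2.imwrite('pics/w1.png',c['frame'][:,:,::-1])
R,t=wristRt(c,s);np.savez('w1.npz',R=R,t=t,K=c['camera_matrix'])
for p in([420.4,301,44],[420.4,301,16]):
  q=c['camera_matrix']@(R@np.array(p)+t);print(q[:2]/q[2])
E
```

```text
clock: 2.7
eef_pos: [418.9, 293.4, 196.1]
eef_rot: [0.001, 0.546, 0.838, 0.001]
ft_force: [0.4, 0.1, -1.2]
opening: 87.4
grip_force: 0.0
2.7 [418.9 293.4 196.1] [[-0.405, 0.914, 0.002], [0.914, 0.405, 0.0], [-0.0, 0.002, -1.0]] [ 0.46 -0.02  1.87 -0.    1.29  0.04]
d [  6.3   4.2 160.1] [ 0.002  0.    -0.002]
[325.9335024  183.50393488]
[325.38935716 176.86012361]
```

View pics/w1.png

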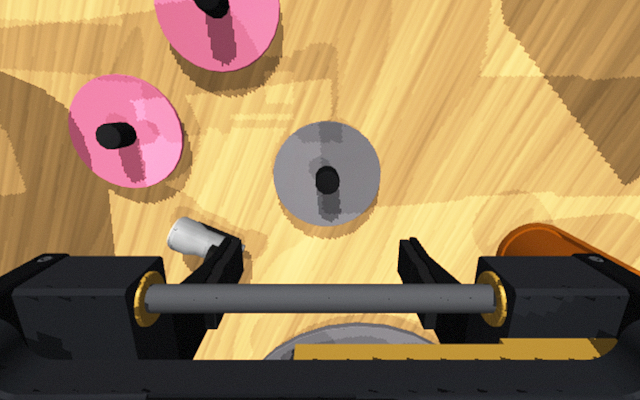

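The grey plate spans 273–381 × 121–226, so its centre is (327,174), and the knob top is about (327,182). Both are within about 3 px of prediction. The pink covers lie upper left, well clear.

```bash
python3 - <<'E'
from h import *
w=np.load('w1.npz')
print(ray(w['K'],w['R'],w['t'],(327,174),16),ray(w['K'],w['R'],w['t'],(327,183),44))
E
python3 d.py '[420.5,303,36]'
```

```text
[420.68778201 304.42839785  16.        ] [421.12656554 301.85954237  44.        ]
2.75 [419.  293.3 196.3] [[-0.404, 0.915, 0.002], [0.915, 0.404, 0.001], [-0.0, 0.002, -1.0]] [ 0.46 -0.02  1.87 -0.    1.29  0.04]
d [  8.3   4.9 160.3] [ 0.002  0.    -0.003]
```

```bash
python3 -m jog '[{"x":0.008,"y":0.005,"z":0.05,"ax":0,"ay":0,"az":0,"gripper":0.087},{"x":0.008,"y":0.005,"z":0.1,"ax":0,"ay":0,"az":0,"gripper":0.087},{"x":0.008,"y":0.005,"z":0.14,"ax":0,"ay":0,"az":0,"gripper":0.087},{"x":0.008,"y":0.005,"z":0.155,"ax":0,"ay":0,"az":0,"gripper":0.087},{"x":0.008,"y":0.005,"z":0.16,"ax":0,"ay":0,"az":0,"gripper":0.087},{"x":0.008,"y":0.005,"z":0.16,"ax":0,"ay":0,"az":0,"gripper":0.087}]'
```

```text
clock: 3.5
eef_pos: [420.4, 303.8, 36.5]
eef_rot: [0.001, 0.545, 0.838, 0.001]
ft_force: [0.5, 0.1, -0.4]
opening: 87.0
grip_force: 0.0
```

```bash
python3 -m jog '[{"x":0,"y":0,"z":0,"ax":0,"ay":0,"az":0,"gripper":0.03},{"x":0,"y":0,"z":0,"ax":0,"ay":0,"az":0,"gripper":0.02},{"x":0,"y":0,"z":0,"ax":0,"ay":0,"az":0,"gripper":0.01},{"x":0,"y":0,"z":0,"ax":0,"ay":0,"az":0,"gripper":0.01},{"x":0,"y":0,"z":0,"ax":0,"ay":0,"az":0,"gripper":0.01},{"x":0,"y":0,"z":0,"ax":0,"ay":0,"az":0,"gripper":0.01},{"x":0,"y":0,"z":0,"ax":0,"ay":0,"az":0,"gripper":0.01},{"x":0,"y":0,"z":0,"ax":0,"ay":0,"az":0,"gripper":0.01}]'; python3 d.py '[420,303,190]'
```

```text
clock: 4.5
eef_pos: [419.1, 303.5, 35.0]
eef_rot: [0.0, 0.545, 0.838, 0.0]
ft_force: [0.4, 0.0, -0.4]
opening: 23.4
grip_force: 30.0
4.5 [419.1 303.5  35. ] [[-0.406, 0.914, 0.0], [0.914, 0.406, 0.0], [0.0, 0.0, -1.0]] [0.47 0.22 1.95 0.   0.97 0.06]
d [  -0.8    0.6 -155. ] [ 0.    -0.    -0.001]
```

```bash
python3 -m jog '[{"x":0,"y":0,"z":-0.03,"ax":0,"ay":0,"az":0,"gripper":0.01},{"x":0,"y":0,"z":-0.08,"ax":0,"ay":0,"az":0,"gripper":0.01},{"x":0,"y":0,"z":-0.13,"ax":0,"ay":0,"az":0,"gripper":0.01},{"x":-0.03,"y":0,"z":-0.17,"ax":0,"ay":0,"az":0,"gripper":0.01},{"x":-0.07,"y":-0.006,"z":-0.18,"ax":0,"ay":0,"az":0,"gripper":0.01},{"x":-0.12,"y":-0.012,"z":-0.18,"ax":0,"ay":0,"az":0,"gripper":0.01},{"x":-0.17,"y":-0.018,"z":-0.18,"ax":0,"ay":0,"az":0,"gripper":0.01},{"x":-0.22,"y":-0.024,"z":-0.18,"ax":0,"ay":0,"az":0,"gripper":0.01},{"x":-0.27,"y":-0.03,"z":-0.18,"ax":0,"ay":0,"az":0,"gripper":0.01},{"x":-0.31,"y":-0.034,"z":-0.18,"ax":0,"ay":0,"az":0,"gripper":0.01}]'; python3 d.py '[541,-76.5,215]'
```

```text
clock: 5.75
eef_pos: [514.0, 4.4, 214.9]
eef_rot: [-0.0, 0.545, 0.838, -0.0]
ft_force: [0.0, 0.2, -0.1]
opening: 23.1
grip_force: 30.0
5.75 [514.    4.4 214.9] [[-0.405, 0.914, -0.0], [0.914, 0.405, -0.0], [-0.0, -0.0, -1.0]] [-0.14 -0.03  1.84 -0.    1.33 -0.56]
d [-84.9  -8.1  -0.1] [-0.     0.    -0.002]
```

```bash
python3 -m jog '[{"x":-0.04,"y":-0.004,"z":0,"ax":0,"ay":0,"az":0,"gripper":0.01},{"x":-0.07,"y":-0.008,"z":0,"ax":0,"ay":0,"az":0,"gripper":0.01},{"x":-0.085,"y":-0.009,"z":0.02,"ax":0,"ay":0,"az":0,"gripper":0.01},{"x":-0.085,"y":-0.009,"z":0.04,"ax":0,"ay":0,"az":0,"gripper":0.01},{"x":-0.085,"y":-0.009,"z":0.06,"ax":0,"ay":0,"az":0,"gripper":0.01},{"x":-0.085,"y":-0.009,"z":0.06,"ax":0,"ay":0,"az":0,"gripper":0.01},{"x":-0.085,"y":-0.009,"z":0.06,"ax":0,"ay":0,"az":0,"gripper":0.01}]'; python3 d.py '[540.3,-77,122]'
python3 - <<'E'
from h import *
c=read_camera('scene')
im=c['frame'][:,:,::-1]
cv2.imwrite('pics/s1.png',cv2.resize(im[150:270,230:380],None,fx=5,fy=5,interpolation=cv2.INTER_CUBIC))
f=lambda p:(lambda q:q[:2]/q[2])(c['camera_matrix']@(c['R']@np.array(p,float)+c['t']))
th=np.linspace(0,2*np.pi,9)[:-1]
for r,z in((55,97),): print([((f((540.3+r*np.cos(a),-77+r*np.sin(a),z))-[230,150]+.5)*5).round(0).tolist() for a in th])
E
```

```text
clock: 6.62
eef_pos: [540.1, -74.5, 154.9]
eef_rot: [-0.0, 0.545, 0.839, 0.0]
ft_force: [1.2, 0.7, -0.4]
opening: 23.4
grip_force: 30.0
6.625 [540.1 -74.5 154.9] [[-0.406, 0.914, -0.0], [0.914, 0.406, 0.0], [0.0, -0.0, -1.0]] [-0.28  0.11  1.82  0.    1.22 -0.7 ]
d [-2.4 -0.8 32.9] [-0.    -0.    -0.001]
[[291.0, 227.0], [339.0, 257.0], [400.0, 249.0], [438.0, 209.0], [429.0, 162.0], [382.0, 135.0], [323.0, 142.0], [286.0, 180.0]]
```

View pics/s1.png

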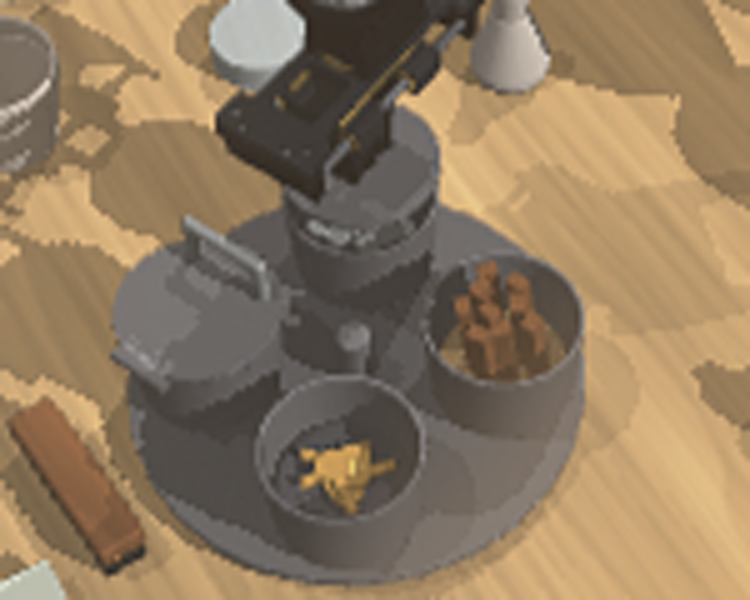

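The picture shows the cover held level above the cells bin. Its edges (284–440) line up with the rim (284–437), so I'll lower it slowly.

```bash
python3 -m jog '[{"x":-0.002,"y":-0.001,"z":0.01,"ax":0,"ay":0,"az":0,"gripper":0.01},{"x":-0.002,"y":-0.001,"z":0.016,"ax":0,"ay":0,"az":0,"gripper":0.01},{"x":-0.002,"y":-0.001,"z":0.02,"ax":0,"ay":0,"az":0,"gripper":0.01},{"x":-0.002,"y":-0.001,"z":0.023,"ax":0,"ay":0,"az":0,"gripper":0.01},{"x":-0.002,"y":-0.001,"z":0.025,"ax":0,"ay":0,"az":0,"gripper":0.01},{"x":-0.002,"y":-0.001,"z":0.027,"ax":0,"ay":0,"az":0,"gripper":0.01}]'; python3 d.py '[540.3,-77,122]'
```

```text
clock: 7.42
eef_pos: [540.1, -77.2, 128.0]
eef_rot: [0.0, 0.545, 0.838, 0.0]
ft_force: [-0.2, 0.6, -0.2]
opening: 23.1
grip_force: 30.0
7.425 [540.1 -77.2 128. ] [[-0.406, 0.914, 0.0], [0.914, 0.406, -0.0], [-0.0, 0.0, -1.0]] [-0.29  0.14  1.84  0.    1.16 -0.7 ]
d [0.1 0.2 6. ] [ 0.     0.    -0.001]
```

```bash
python3 -m jog '[{"x":0,"y":0,"z":0.002,"ax":0,"ay":0,"az":0,"gripper":0.01},{"x":0,"y":0,"z":0.004,"ax":0,"ay":0,"az":0,"gripper":0.01},{"x":0,"y":0,"z":0.005,"ax":0,"ay":0,"az":0,"gripper":0.01},{"x":0,"y":0,"z":0.006,"ax":0,"ay":0,"az":0,"gripper":0.01},{"x":0,"y":0,"z":0.006,"ax":0,"ay":0,"az":0,"gripper":0.01}]'
```

```text
clock: 8.05
eef_pos: [540.1, -77.2, 122.2]
eef_rot: [0.0, 0.545, 0.838, 0.0]
ft_force: [-0.7, 0.1, 1.2]
opening: 22.7
grip_force: 30.0
```

```bash
python3 -m jog '[{"x":0,"y":0,"z":0.001,"ax":0,"ay":0,"az":0,"gripper":0.01},{"x":0,"y":0,"z":0.002,"ax":0,"ay":0,"az":0,"gripper":0.01},{"x":0,"y":0,"z":0.002,"ax":0,"ay":0,"az":0,"gripper":0.01}]'
```

```text
clock: 8.43
eef_pos: [540.3, -77.3, 122.1]
eef_rot: [0.0, 0.545, 0.838, -0.0]
ft_force: [-6.6, 1.6, 13.1]
opening: 23.5
grip_force: 30.0
```

```bash
python3 -m jog '[{"x":0,"y":0,"z":0.001,"ax":0,"ay":0,"az":0,"gripper":0.01},{"x":0,"y":0,"z":0.002,"ax":0,"ay":0,"az":0,"gripper":0.01},{"x":0,"y":0,"z":0.003,"ax":0,"ay":0,"az":0,"gripper":0.01},{"x":0,"y":0,"z":0.003,"ax":0,"ay":0,"az":0,"gripper":0.01},{"x":0,"y":0,"z":0.003,"ax":0,"ay":0,"az":0,"gripper":0.01}]'
```

```text
clock: 9.05
eef_pos: [540.5, -77.3, 121.9]
eef_rot: [0.0, 0.545, 0.839, -0.0]
ft_force: [-15.2, 3.9, 32.1]
opening: 23.2
grip_force: 30.0
```

```bash
python3 -m jog '[{"x":0,"y":0,"z":0.001,"ax":0,"ay":0,"az":0,"gripper":0.01},{"x":0,"y":0,"z":0.002,"ax":0,"ay":0,"az":0,"gripper":0.01},{"x":0,"y":0,"z":0.003,"ax":0,"ay":0,"az":0,"gripper":0.01},{"x":0,"y":0,"z":0.003,"ax":0,"ay":0,"az":0,"gripper":0.01}]'; python3 -m jog '[{"x":0,"y":0,"z":-0.004,"ax":0,"ay":0,"az":0,"gripper":0.01},{"x":0,"y":0,"z":-0.008,"ax":0,"ay":0,"az":0,"gripper":0.01},{"x":0,"y":0,"z":-0.008,"ax":0,"ay":0,"az":0,"gripper":0.01}]'
```

```text
clock: 9.55
eef_pos: [541.5, -78.3, 120.5]
eef_rot: [0.002, 0.545, 0.839, -0.0]
ft_force: [-17.0, 1.8, 38.1]
opening: 23.0
grip_force: 35.0
clock: 9.93
eef_pos: [539.9, -77.1, 121.8]
eef_rot: [-0.0, 0.545, 0.838, 0.0]
ft_force: [-0.5, -0.4, -1.7]
opening: 23.3
grip_force: 30.0
```

```bash
python3 -m jog '[{"x":0,"y":0,"z":0,"ax":0,"ay":0,"az":0,"gripper":0.045},{"x":0,"y":0,"z":0,"ax":0,"ay":0,"az":0,"gripper":0.045},{"x":0,"y":0,"z":0,"ax":0,"ay":0,"az":0,"gripper":0.045},{"x":0,"y":0,"z":0,"ax":0,"ay":0,"az":0,"gripper":0.045},{"x":0,"y":0,"z":-0.03,"ax":0,"ay":0,"az":0,"gripper":0.045},{"x":0,"y":0,"z":-0.05,"ax":0,"ay":0,"az":0,"gripper":0.045},{"x":0,"y":0,"z":-0.05,"ax":0,"ay":0,"az":0,"gripper":0.0},{"x":0,"y":0,"z":-0.05,"ax":0,"ay":0,"az":0,"gripper":0.0},{"x":0,"y":0,"z":-0.05,"ax":0,"ay":0,"az":0,"gripper":0.0},{"x":0,"y":0,"z":-0.05,"ax":0,"ay":0,"az":0,"gripper":0.0}]'
python3 - <<'E'
from h import *
c=read_camera('scene')
im=c['frame'][:,:,::-1]
cv2.imwrite('pics/s2.png',cv2.resize(im[160:240,250:350],None,fx=7,fy=7,interpolation=cv2.INTER_CUBIC))
E
```

```text
clock: 11.18
eef_pos: [539.5, -77.1, 171.0]
eef_rot: [-0.001, 0.545, 0.838, -0.0]
ft_force: [-0.1, -0.3, -0.1]
opening: 13.0
grip_force: 0.0
```

View pics/s2.png

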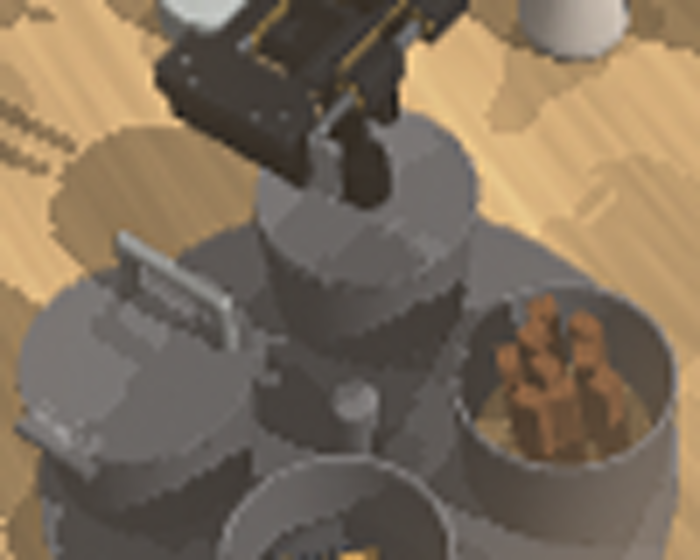

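The cover sits level on the bin with no visible gap. Next I'll press on the knob top with the fingers closed; contact at TCP z≈148 would mean it is fully home.

```bash
python3 -m jog '[{"x":0,"y":0,"z":0.01,"ax":0,"ay":0,"az":0,"gripper":0},{"x":0,"y":0,"z":0.019,"ax":0,"ay":0,"az":0,"gripper":0},{"x":0,"y":0,"z":0.022,"ax":0,"ay":0,"az":0,"gripper":0},{"x":0,"y":0,"z":0.024,"ax":0,"ay":0,"az":0,"gripper":0},{"x":0,"y":0,"z":0.026,"ax":0,"ay":0,"az":0,"gripper":0},{"x":0,"y":0,"z":0.026,"ax":0,"ay":0,"az":0,"gripper":0}]'
```

```text
clock: 11.98
eef_pos: [540.2, -77.2, 148.5]
eef_rot: [0.0, 0.545, 0.839, -0.0]
ft_force: [-7.4, 2.1, 16.2]
opening: 0.5
grip_force: 8.0
```

```bash
python3 -m jog '[{"x":0,"y":0,"z":0.002,"ax":0,"ay":0,"az":0,"gripper":0},{"x":0,"y":0,"z":0.004,"ax":0,"ay":0,"az":0,"gripper":0},{"x":0,"y":0,"z":0.005,"ax":0,"ay":0,"az":0,"gripper":0},{"x":0,"y":0,"z":0.005,"ax":0,"ay":0,"az":0,"gripper":0},{"x":0,"y":0,"z":0.005,"ax":0,"ay":0,"az":0,"gripper":0}]'
```

```text
clock: 12.6
eef_pos: [540.8, -77.3, 148.3]
eef_rot: [0.001, 0.545, 0.839, -0.0]
ft_force: [-22.2, 5.8, 44.7]
opening: 0.6
grip_force: 22.5
```

```bash
python3 -m jog '[{"x":0,"y":0,"z":-0.04,"ax":0,"ay":0,"az":0,"gripper":0},{"x":0,"y":0,"z":-0.09,"ax":0,"ay":0,"az":0,"gripper":0.06},{"x":-0.013,"y":0.05,"z":-0.099,"ax":0,"ay":0,"az":0,"gripper":0.06},{"x":-0.027,"y":0.1,"z":-0.099,"ax":0,"ay":0,"az":0,"gripper":0.06},{"x":-0.027,"y":0.107,"z":-0.099,"ax":0,"ay":0,"az":0,"gripper":0.06},{"x":-0.027,"y":0.107,"z":-0.099,"ax":0,"ay":0,"az":0,"gripper":0.06},{"x":-0.027,"y":0.107,"z":-0.099,"ax":0,"ay":0,"az":0,"gripper":0.06}]'
python3 d.py '[649.3,-58.6,139]'
python3 - <<'E'
from h import *
s=get_state();c=read_camera('wrist');cv2.imwrite('pics/w2.png',c['frame'][:,:,::-1])
R,t=wristRt(c,s);np.savez('w2.npz',R=R,t=t,K=c['camera_matrix'])
for p in([636,-28.6,137],[662.6,-89.4,137]):
  q=c['camera_matrix']@(R@np.array(p)+t);print(q[:2]/q[2])
E
```

```text
clock: 13.48
eef_pos: [647.8, -58.6, 240.0]
eef_rot: [-0.0, 0.545, 0.838, -0.0]
ft_force: [0.1, 0.1, -0.1]
opening: 52.7
grip_force: 0.0
13.475 [647.8 -58.6 240. ] [[-0.406, 0.914, -0.001], [0.914, 0.406, -0.0], [0.0, -0.001, -1.0]] [-0.21  0.28  1.45 -0.    1.41 -0.63]
d [ -0.6   1.4 101. ] [-0.001 -0.    -0.001]
[323.78311903 166.82786354]
[323.17023337 244.49836156]
```

View pics/w2.png

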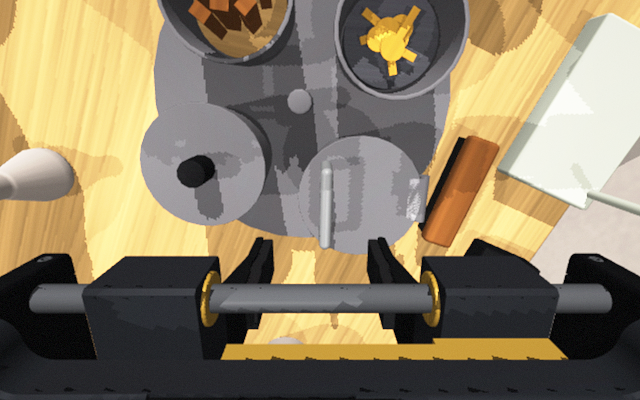

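The bar runs from (327,168) to (326.5,247), parallel to the tool's x axis. The lid's hinge bracket is on the right, at about (417,199). The cover sits on the cells bin on the left.

```bash
python3 - <<'E'
from h import *
w=np.load('w2.npz')
f=lambda uv,z:ray(w['K'],w['R'],w['t'],uv,z)
a,b=f((327.3,168),139),f((326.5,247),139);print(a,b,(a+b)/2,np.linalg.norm(a-b))
print('hinge',f((417,199),97),'lid c',f((361,192),103))
E
python3 d.py '[651,-57.5,139]'
```

```text
[638.68911307 -27.98466435 139.        ] [665.6889361  -89.51989414 139.        ] [652.18902458 -58.75227925 139.        ] 67.19802787415865
hinge [731.89466608 -28.20763038  97.        ] lid c [679.5570148  -42.09054487 103.        ]
13.525 [647.9 -58.7 240.3] [[-0.406, 0.914, -0.0], [0.914, 0.406, -0.0], [-0.0, -0.0, -1.0]] [-0.21  0.28  1.45 -0.    1.41 -0.63]
d [ -0.2   3.3 101.3] [-0.     0.    -0.001]
```

```bash
python3 -m jog '[{"x":0,"y":0.0035,"z":0.04,"ax":0,"ay":0,"az":0,"gripper":0.06},{"x":0,"y":0.0035,"z":0.08,"ax":0,"ay":0,"az":0,"gripper":0.06},{"x":0,"y":0.0035,"z":0.098,"ax":0,"ay":0,"az":0,"gripper":0.06},{"x":0,"y":0.0035,"z":0.104,"ax":0,"ay":0,"az":0,"gripper":0.06},{"x":0,"y":0.0035,"z":0.104,"ax":0,"ay":0,"az":0,"gripper":0.06},{"x":0,"y":0.0035,"z":0.104,"ax":0,"ay":0,"az":0,"gripper":0.03},{"x":0,"y":0.0035,"z":0.104,"ax":0,"ay":0,"az":0,"gripper":0.015},{"x":0,"y":0.0035,"z":0.104,"ax":0,"ay":0,"az":0,"gripper":0},{"x":0,"y":0.0035,"z":0.104,"ax":0,"ay":0,"az":0,"gripper":0},{"x":0,"y":0.0035,"z":0.104,"ax":0,"ay":0,"az":0,"gripper":0}]'; python3 -m jog '[{"x":0,"y":0,"z":0,"ax":0,"ay":0,"az":0,"gripper":0},{"x":0,"y":0,"z":0,"ax":0,"ay":0,"az":0,"gripper":0},{"x":0,"y":0,"z":0,"ax":0,"ay":0,"az":0,"gripper":0},{"x":0,"y":0,"z":0,"ax":0,"ay":0,"az":0,"gripper":0}]'; python3 d.py '[651,-58,136]'
```

```text
clock: 14.78
eef_pos: [651.9, -57.0, 136.0]
eef_rot: [-0.0, 0.545, 0.838, -0.0]
ft_force: [0.5, 0.2, -0.1]
opening: 17.6
grip_force: 0.0
clock: 15.28
eef_pos: [651.9, -57.0, 135.9]
eef_rot: [-0.0, 0.545, 0.838, 0.0]
ft_force: [0.3, -0.2, 0.6]
opening: 8.7
grip_force: 30.0
15.275 [651.9 -57.  135.9] [[-0.406, 0.914, -0.0], [0.914, 0.406, 0.0], [0.0, -0.0, -1.0]] [-0.21  0.38  1.54  0.    1.23 -0.63]
d [-0.5 -1.3 -0.1] [-0.    -0.    -0.001]
```

```bash
python3 -m jog '[{"x":0,"y":0.0038,"z":-0.0077,"ax":0,"ay":0,"az":0,"gripper":0},{"x":0,"y":0.0083,"z":-0.015,"ax":0,"ay":0,"az":0,"gripper":0},{"x":0,"y":0.0134,"z":-0.0219,"ax":0,"ay":0,"az":0,"gripper":0},{"x":0,"y":0.0191,"z":-0.0284,"ax":0,"ay":0,"az":0,"gripper":0},{"x":0,"y":0.0191,"z":-0.0284,"ax":0,"ay":0,"az":0,"gripper":0},{"x":0,"y":0.0191,"z":-0.0284,"ax":0,"ay":0,"az":0,"gripper":0}]'
```

```text
clock: 16.02
eef_pos: [669.3, -49.7, 165.3]
eef_rot: [0.0, 0.545, 0.838, -0.001]
ft_force: [-5.3, -3.2, 3.8]
opening: 8.9
grip_force: 30.0
```

```bash
python3 -m jog '[{"x":0,"y":0.0062,"z":-0.0059,"ax":0.04,"ay":0,"az":0,"gripper":0},{"x":0,"y":0.0129,"z":-0.0112,"ax":0.08,"ay":0,"az":0,"gripper":0},{"x":0,"y":0.0201,"z":-0.016,"ax":0.12,"ay":0,"az":0,"gripper":0},{"x":0,"y":0.0277,"z":-0.0201,"ax":0.16,"ay":0,"az":0,"gripper":0},{"x":0,"y":0.0355,"z":-0.0235,"ax":0.2,"ay":0,"az":0,"gripper":0},{"x":0,"y":0.0437,"z":-0.0263,"ax":0.25,"ay":0,"az":0,"gripper":0},{"x":0,"y":0.0437,"z":-0.0263,"ax":0.25,"ay":0,"az":0,"gripper":0},{"x":0,"y":0.0437,"z":-0.0263,"ax":0.25,"ay":0,"az":0,"gripper":0},{"x":0,"y":0.0437,"z":-0.0263,"ax":0.25,"ay":0,"az":0,"gripper":0}]'; python3 d.py '[709,-32,191]'
python3 - <<'E'
from h import *
c=read_camera('scene')
im=c['frame'][:,:,::-1]
cv2.imwrite('pics/s3.png',cv2.resize(im[150:250,235:345],None,fx=6,fy=6,interpolation=cv2.INTER_CUBIC))
f=lambda p:(lambda q:q[:2]/q[2])(c['camera_matrix']@(c['R']@np.array(p,float)+c['t']))
u=np.array([.914,.406,0]);b=np.array([-.406,.914,0]);H=np.array([651.5,-57,97])+90*u
for th in(40,45,50,55,60):
  a=np.radians(th);L=lambda x,y,z:((f(H+u*(x*np.cos(a)+z*np.sin(a))+b*y+np.array([0,0,-x*np.sin(a)+z*np.cos(a)]))-[235,150]+.5)*6).round(0)
  print(th,L(-115,0,3),L(-58,57,3),L(-58,-57,3),L(-90,30,40),L(-90,-30,40))
E
```

```text
clock: 17.15
eef_pos: [710.6, -32.4, 192.9]
eef_rot: [-0.066, 0.541, 0.832, -0.104]
ft_force: [-0.4, -4.2, 6.0]
opening: 9.0
grip_force: 30.0
17.15 [710.6 -32.4 192.9] [[-0.406, 0.887, -0.223], [0.914, 0.393, -0.102], [-0.003, -0.245, -0.97]] [-0.1   0.64  1.08 -0.12  1.64 -0.51]
d [ 1.  -0.8  2.1] [-0.247  0.003 -0.002]
40 [228. 263.] [267. 407.] [104. 308.] [218. 329.] [130. 276.]
45 [218. 263.] [262. 408.] [ 99. 308.] [207. 336.] [119. 282.]
50 [208. 265.] [257. 410.] [ 93. 310.] [197. 344.] [108. 290.]
55 [197. 269.] [251. 412.] [ 87. 312.] [186. 352.] [ 97. 298.]
60 [185. 274.] [246. 415.] [ 81. 315.] [174. 362.] [ 85. 308.]
```

View pics/s3.png

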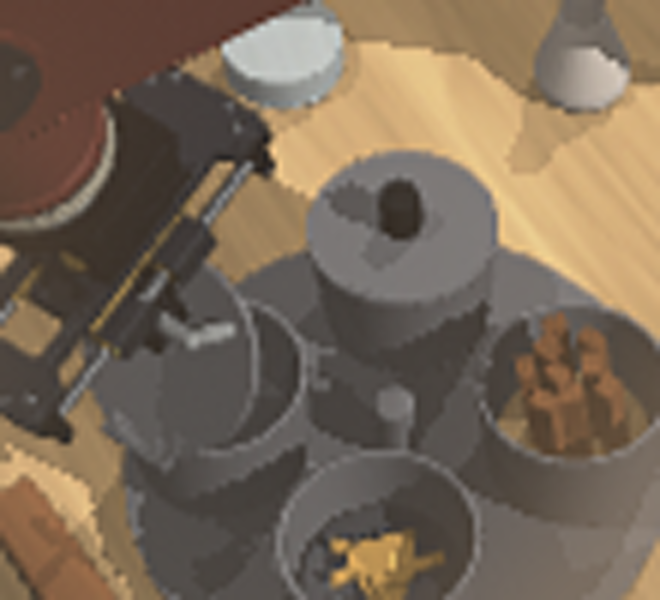

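The picture shows the lid open with its bar in the jaws. The bar's near end at (200,342) and the free edge at (207,267) match the 50° prediction of (197,344) and (208,265). The cover still sits level. I'll hold briefly, recheck and hand in.

```bash
python3 -m jog '[{"x":0,"y":-0.0005,"z":0,"ax":0,"ay":0,"az":0,"gripper":0},{"x":0,"y":-0.0005,"z":0,"ax":0,"ay":0,"az":0,"gripper":0},{"x":0,"y":-0.0005,"z":0,"ax":0,"ay":0,"az":0,"gripper":0},{"x":0,"y":-0.0005,"z":0,"ax":0,"ay":0,"az":0,"gripper":0}]'
python3 - <<'E'
from h import *
s=get_state();g=s['eef_pos']-2*rot(s)[:,2];d=g-[651.9,-57,137.9];h=-90+d[0]*.914+d[1]*.406;z=40+d[2]
th=np.degrees(np.arctan2(z,-h))-23.96;print(g,h,z,th)
if abs(th-50)<2.5 and s['grip_force']>20: print(job_done())
E
```

```text
clock: 17.7
eef_pos: [709.8, -32.7, 192.7]
eef_rot: [-0.066, 0.541, 0.832, -0.104]
ft_force: [-1.5, -5.6, 5.3]
opening: 9.2
grip_force: 30.0
[710.27607933 -32.52039431 194.62360855] -26.70554358452677 96.72360854504728 50.60508561321587
the job is handed in; nothing more can be done
None
```

The grey cover is pressed fully home on the button-cell bin, and the gripper is holding the hinged lid at about 50.6° from closed. I handed the job in at 17.7 s; the other things on the shelf were left alone.

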